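# Unstack the check weights into their seats

### The arm

A 6-joint arm with a two-finger parallel gripper is mounted at the origin on a cart in front of the work surface, level with it; the furniture and walls round the work are solid. World frame = base frame: x ahead of the robot, y to its left, z up, the work surface at z = 0. Lengths are in m, angles in rad, forces in N, time in s.
With the tool pointing down it reaches from about 0.3 to 0.775 m from the base axis. Payload 14.6 kg.
Tool frame: the origin (TCP) lies at the very end of the fingers, on their centre line; the grasp point (between the pads) lies 19 mm behind it (ctrl.grasp_offset is the distance from the TCP to the grasp point, in m); z points along the fingers, y is the line along which they close (so a half turn about z gives the same grasp; the last joint's range is limited). The gripper opens to 94 mm and grips with 3 to 60 N. Pads are 16 mm wide; open, the fingers measure 119 mm over their backs; the gripper's body (75 mm by 177 mm) begins 78 mm behind the grasp point.
Start: joints at [1.101, 0.3, 1.521, -0, 1.321, -0.067], TCP at [0.216, 0.506, 0.205] pointing down, gripper open.
Joint ranges: [-3.03, 3.03], [-0.79, 2.21], [0.23, 2.52], [-1.04, 4.18], [0, 3.07], [-2.55, 2.55]. Speed limits (rad/s): [2.22, 2.22, 2.57, 3.14, 3.14, 3.14].

### API

Orientations are given as [roll, pitch, yaw] about the fixed x, y, z axes, in that order (R = Rz(yaw) Ry(pitch) Rx(roll)).
In Python, from station import ctrl gives the robot as it stands.
- The arm moves only by the tool step_arm, never from a script. Its argument "plan" is a list that holds one entry, the list of rows, each a list of 6 numbers: the shift along the tool's x, y, z in units of 30 mm (1.0 is 30 mm), then the turn, a rotation vector about the tool's x, y, z in units of 6 degrees (1.0 is 6 degrees). In form: [[[dx, dy, dz, wx, wy, wz], ...]]. A call has 1 to 8 rows; each row is the pose to reach, as a shift and turn from the pose commanded when the call began, along the tool's axes at that moment; what a row does not reach only later rows make up. A row lasts 1/12 s, in which the tool goes at most 41.7 mm and 7.16 degrees, less where a joint would pass 70% of its speed; a pose out of reach is approached as far as the arm can. A call with a gripper value outside its range is refused whole. "grip" is the opening, from 0 (shut) to 1 (fully open), set as the call begins (left out, the last holds). The fingers move at their own pace and stop on an object; "squeeze" is the grip in N (left out, the last holds). Time passes only in rows, so rows that repeat a pose let the fingers close. It gives the time, the measured TCP pose, the force, the opening and the grip force at its end, in the units of the state.
- ctrl.get_obs(): the state, without advancing time (a new reading comes with each control period).
- ctrl.camera(name): name is "scene" or "top"; returns the picture (480x640x3 uint8, red, green, blue); there is no depth.
- ctrl.camera_model(name): a dict with "intrinsics" (3x3 intrinsics, pixels), "k1" (the pictures are not rectified: a ray, as slopes to the right and down, at radius r is drawn at 1 + k1 r^2 times it, then the intrinsics apply), "R" (3x3) and "t" (3): a world point X has camera coordinates R X + t. Camera axes: x right, y down, z forward; pixel columns grow to the right and rows downward; lengths in m; the calibration is good to about 2 mm. A picture is of the moment at which its call begins. camera_model takes no time and is no camera call.
- ctrl.hand_in(): hands the job in; it is judged then, once.
Trained networks look in the newest picture that a camera, given by its name, has taken for a name from the list of things; names that differ only in an ending like _2 or _b are one class to them, and where a whole thing is asked for, a point or a joint stands for the part that bears it (a point fixed in the world has none). Each returns a list of dicts, best first, with "confidence" (0 to 1); they miss things now and then, are a little off and sometimes report something else, mostly with a low value. They report only what shows in the picture. A call takes as long as a camera call.
- ctrl.masks_of(query, camera): "pixels" (480x640 bool, what is visible of it) and "at" ([column, row] in pixels, amid what is visible of it).
- ctrl.place_of(query, camera): "at" ([column, row] in pixels: a listed point, or the origin of a listed thing).
The state is a dict: "time_s": time; "qpos": joint angles; "joint_vel": joint speeds; "tau": joint torques, N m; "ee_pos": TCP position; "eef_rot": TCP orientation; "force": force on the tool from outside, world axes, zero at the start; "moment": the same for the moment, N m; "grip_width": finger opening in m; "grip_force": force on a finger pad.
Only numpy, scipy, OpenCV 4.12 (cv2) and the standard library are available. Lean on these libraries where they do the work, as an engineer would, in place of code of your own. Each camera call takes 0.05 s, during which the arm holds its last target. There are 200 camera calls.

### The job

The four steel check weights were left in two stacks after a balance check. Take the stacks apart one weight at a time, the upper one first, and set each weight flat into the round wooden seat of its own size (largest weight in the largest seat, and so on down). Set the weights down without dropping them, and leave the timer and the tip box beside the work where they are.

Things in the scene. Friction and masses are not known exactly. Their poses are not given: they have to be found in the camera images.
- weight_xl: the largest weight: a plain steel disc 66 mm across and 24 mm high (mass about 640 g, may vary by a third) with a fine groove round its waist; origin at the centre of its underside, z up; at the start it stands on the worktop with a smaller weight on top
- weight_l: the second largest weight: a plain steel disc 50 mm across and 24 mm high (mass about 368 g, may vary by a third) with a fine groove round its waist; origin at the centre of its underside, z up; at the start it stands on the worktop with a smaller weight on top
- weight_m: the second smallest weight: a plain steel disc 35 mm across and 24 mm high (mass about 180 g, may vary by a third) with a fine groove round its waist; origin at the centre of its underside, z up; at the start it stands on top of one of the two larger weights, roughly centred
- weight_s: the smallest weight: a plain steel disc 22 mm across and 24 mm high (mass about 71 g, may vary by a third) with a fine groove round its waist; origin at the centre of its underside, z up; at the start it stands on top of one of the two larger weights, roughly centred
- seat_xl: the largest seat, for the 66 mm weight: a round light-wood dish fixed to the worktop, 94 mm across outside and 13 mm high, with a flat grey-lined recess 82 mm across and 5 mm deep (its floor 8 mm above the worktop, wall 6 mm); origin at the centre of its underside, z up
- seat_l: the second largest seat, for the 50 mm weight: a round light-wood dish fixed to the worktop, 78 mm across outside and 13 mm high, with a flat grey-lined recess 66 mm across and 5 mm deep (its floor 8 mm above the worktop, wall 6 mm); origin at the centre of its underside, z up
- seat_m: the second smallest seat, for the 35 mm weight: a round light-wood dish fixed to the worktop, 63 mm across outside and 13 mm high, with a flat grey-lined recess 51 mm across and 5 mm deep (its floor 8 mm above the worktop, wall 6 mm); origin at the centre of its underside, z up
- seat_s: the smallest seat, for the 22 mm weight: a round light-wood dish fixed to the worktop, 50 mm across outside and 13 mm high, with a flat grey-lined recess 38 mm across and 5 mm deep (its floor 8 mm above the worktop, wall 6 mm); origin at the centre of its underside, z up
- timer: bystander: small white lab timer with buttons, 66x62x18 mm, lying loose on the worktop; origin at the centre of its underside
- tip_box: bystander: blue pipette-tip box with a clear lid, 88x122x87 mm, standing loose on the worktop just left of the work (another like it, far off to the left, is part of the room); origin at the centre of its underside

How it is judged:
At the end, for the whole second after the job is handed in: Each of the four weights lies flat (within 0.1 rad) and at rest on the floor of the recess of the seat of its own size, centre within 12 mm of the seat's centre (horizontal distance between weight_xl and seat_xl below 0.012 m and z of weight_xl in the frame of seat_xl between 0.005 and 0.0105 m and angle between each of weight_xl, weight_l, weight_m, weight_s's own z axis and vertical below 0.1 rad and linear speed of each of weight_xl, weight_l, weight_m, weight_s below 0.02 m/s and horizontal distance between weight_l and seat_l below 0.012 m and z of weight_l in the frame of seat_l between 0.005 and 0.0105 m and horizontal distance between weight_m and seat_m below 0.012 m and z of weight_m in the frame of seat_m between 0.005 and 0.0105 m and horizontal distance between weight_s and seat_s below 0.012 m and z of weight_s in the frame of seat_s between 0.005 and 0.0105 m); the robot touches nothing.
It fails at once if a weight is let fall (faster than 0.7 m/s with no finger on it) ((linear speed of weight_xl above 0.7 m/s and contact force between the fingers and weight_xl below 0.1 N) or (linear speed of weight_l above 0.7 m/s and contact force between the fingers and weight_l below 0.1 N) or (linear speed of weight_m above 0.7 m/s and contact force between the fingers and weight_m below 0.1 N) or (linear speed of weight_s above 0.7 m/s and contact force between the fingers and weight_s below 0.1 N)).
It fails at once if a lower weight is lifted (over 30 mm) with another still on top of it ((height (world z) of weight_xl above 0.03 m and horizontal distance between weight_m and weight_xl below 0.025 m and z of weight_m in the frame of weight_xl between 0.012 and 0.035 m) or (height (world z) of weight_xl above 0.03 m and horizontal distance between weight_s and weight_xl below 0.025 m and z of weight_s in the frame of weight_xl between 0.012 and 0.035 m) or (height (world z) of weight_l above 0.03 m and horizontal distance between weight_m and weight_l below 0.025 m and z of weight_m in the frame of weight_l between 0.012 and 0.035 m) or (height (world z) of weight_l above 0.03 m and horizontal distance between weight_s and weight_l below 0.025 m and z of weight_s in the frame of weight_l between 0.012 and 0.035 m)).
It fails at once if the timer or the tip box is moved by more than 20 mm or tipped (distance of any of timer, tip_box from where it was at the start of the episode above 0.02 m or angle between any of timer, tip_box's own z axis and vertical above 0.3 rad).
It also fails if it takes over 88 s, if anything falls off the work surface, if the arm or the gripper's body presses on something with over 40 N, if the wrist force passes 120 N, or if a joint passes its speed limit or range.

## Working session

There is one attempt and no reset: what is moved stays moved. The work goes in short steps, Python scripts to look and compute and a tool call to move; the robot and the scene stay as the last step left them, time stands still between calls to the robot, and variables do not carry over. Pictures are saved under pics/ and viewed, at most 14 in all, crops included, and the job is handed in when it is done.

Besides the shell and the picture viewer there is one more tool, called after "Request:" as name(argument=value, ...), one argument or row to a line, values as JSON. step_arm: Moves the arm, as the interface text tells. Its arguments: {"type":"object","properties":{"plan":{"type":"array","items":{"type":"array","items":{"type":"array","items":{"type":"number"}}}},"grip":{"type":"number"},"squeeze":{"type":"number"}},"required":["plan"]}

```bash
ls; mkdir -p pics; cat > h.py <<'E'
import numpy as np, cv2
from station import ctrl
def ray(cam,uv):
    m=ctrl.camera_model(cam);K=np.array(m["intrinsics"]);R=np.array(m["R"]);t=np.array(m["t"])
    d=np.array([(uv[0]-K[0,2])/K[0,0],(uv[1]-K[1,2])/K[1,1]]);s=d.copy()
    for _ in range(20): s=d/(1+m["k1"]*(s@s))
    return -R.T@t, R.T@np.array([s[0],s[1],1])
def atz(cam,uv,z):
    o,d=ray(cam,uv);return o+d*(z-o[2])/d[2]
def proj(cam,X):
    m=ctrl.camera_model(cam);K=np.array(m["intrinsics"]);c=np.array(m["R"])@np.array(X)+np.array(m["t"])
    s=c[:2]/c[2];s=s*(1+m["k1"]*(s@s));return K[:2,:2]@s+K[:2,2]
E
python3 - <<'E'
from h import *
for c in("scene","top"):
    im=ctrl.camera(c);cv2.imwrite(f"pics/{c}0.png",im[...,::-1])
    o,d=ray(c,(320,240));print(c,o.round(3),d.round(3))
    for n in "weight_xl weight_l weight_m weight_s seat_xl seat_l seat_m seat_s timer tip_box".split():
        for f,z in((ctrl.masks_of,0),(ctrl.place_of,0)):
            for r in f(n,c)[:2]:
                print(n,f.__name__,round(r["confidence"],2),np.round(r["at"]), atz(c,r["at"],.0).round(3), r["pixels"].sum() if "pixels" in r else "")
E
```

```text
pics
scene [-0.1    1.073  0.808] [ 0.475 -0.662 -0.58 ]
weight_xl call 0.2 [282. 266.] [0.577 0.273 0.   ] 
weight_l call 0.69 [282. 263.] [0.584 0.266 0.   ] 329
weight_l call 0.62 [286. 254.] [0.596 0.236 0.   ] 
weight_l call 0.55 [285. 264.] [0.574 0.266 0.   ] 
weight_m call 0.69 [282. 263.] [0.584 0.266 0.   ] 329
weight_m call 0.62 [286. 254.] [0.596 0.236 0.   ] 
weight_m call 0.55 [285. 264.] [0.574 0.266 0.   ] 
weight_s call 0.69 [282. 263.] [0.584 0.266 0.   ] 329
weight_s call 0.62 [286. 254.] [0.596 0.236 0.   ] 
weight_s call 0.55 [285. 264.] [0.574 0.266 0.   ] 
seat_xl call 0.6 [327. 234.] [0.562 0.122 0.   ] 803
seat_xl call 0.73 [325. 234.] [0.566 0.123 0.   ] 
seat_l call 0.87 [313. 318.] [0.424 0.374 0.   ] 439
seat_l call 0.76 [253. 296.] [ 0.567  0.385 -0.   ] 593
seat_l call 0.88 [256. 299.] [ 0.556  0.39  -0.   ] 
seat_l call 0.39 [345. 276.] [ 0.441  0.231 -0.   ] 
seat_m call 0.87 [313. 318.] [0.424 0.374 0.   ] 439
seat_m call 0.76 [253. 296.] [ 0.567  0.385 -0.   ] 593
seat_m call 0.88 [256. 299.] [ 0.556  0.39  -0.   ] 
seat_m call 0.39 [345. 276.] [ 0.
[... 1633 characters left out ...]
 204.] [0.566 0.397 0.   ] 
seat_l call 0.66 [327. 250.] [0.436 0.224 0.   ] 
seat_m call 0.76 [262. 203.] [0.569 0.399 0.   ] 408
seat_m call 0.75 [273. 258.] [0.419 0.371 0.   ] 245
seat_m call 0.73 [262. 204.] [0.566 0.397 0.   ] 
seat_m call 0.66 [327. 250.] [0.436 0.224 0.   ] 
seat_s call 0.76 [262. 203.] [0.569 0.399 0.   ] 408
seat_s call 0.75 [273. 258.] [0.419 0.371 0.   ] 245
seat_s call 0.73 [262. 204.] [0.566 0.397 0.   ] 
seat_s call 0.66 [327. 250.] [0.436 0.224 0.   ] 
timer call 0.9 [445. 262.] [ 0.399 -0.093  0.   ] 524
timer call 0.97 [442. 260.] [ 0.403 -0.084  0.   ] 
tip_box call 0.64 [190. 218.] [0.532 0.593 0.   ] 1919
tip_box call 0.79 [196. 219.] [0.528 0.58  0.   ]
```

```bash
python3 - <<'E'
import cv2
a=cv2.imread("pics/top0.png")[160:300,160:480];cv2.imwrite("pics/top0c.png",cv2.resize(a,None,fx=2.5,fy=2.5,interpolation=2))
a=cv2.imread("pics/scene0.png")[180:400,180:490];cv2.imwrite("pics/scene0c.png",cv2.resize(a,None,fx=2.5,fy=2.5,interpolation=2))
E
```

```text
(no output)
```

View pics/top0c.png

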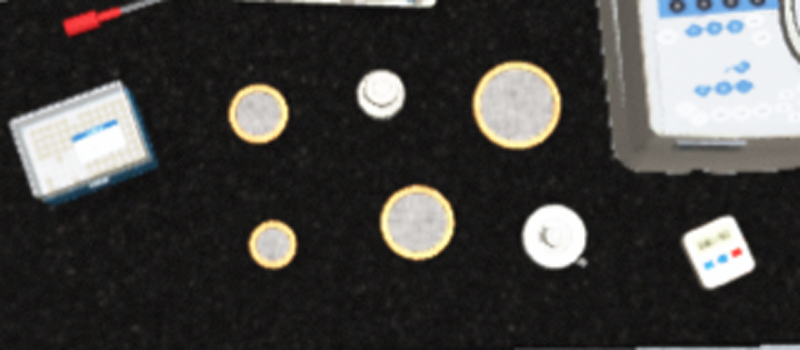

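View pics/scene0c.png

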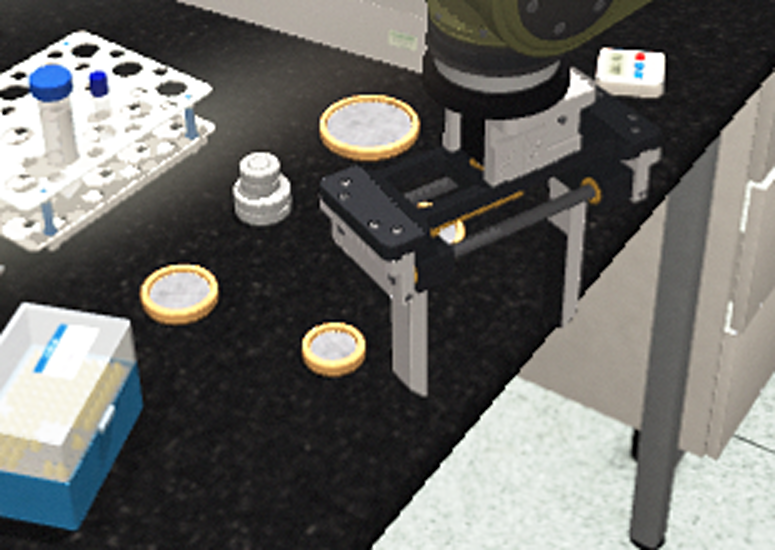

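The top view shows the seats (full-image px): M at about (264,205), S (269,258), L (327,249), XL (366,202). The M-on-L stack is at (312,197) and the S-on-XL stack at (381,254), with a tiny grey thing at its lower right. The scene view confirms the M/L stack; the arm hides the other one. Next I refine by fitting.

```bash
cat > fit.py <<'E'
from h import *
from scipy.optimize import least_squares
def circ(cam,im,uv,r,z,half,kind):
    # fit a circle of known radius on plane z to strongest edges; returns centre
    g=cv2.GaussianBlur(im,(0,0),.7).astype(float); g=g.mean(2) if kind=="v" else g[...,0]-g[...,2]
    th=np.linspace(0,2*np.pi,72,endpoint=False)
    def score(c,z=z):
        s=0
        for dr,w in((-.003,1),(.003,-1)):
            P=np.array([proj(cam,[c[0]+(r+dr)*np.cos(t),c[1]+(r+dr)*np.sin(t),z]) for t in th]).astype(np.float32)
            s+=w*np.mean(np.clip(cv2.remap(g.astype(np.float32),P[None,:,0],P[None,:,1],1),-500,500))
        return s
    c=atz(cam,uv,z)[:2]
    for st in(.006,.002,.001):
        k=range(-3,4); c=max(((c[0]+st*i,c[1]+st*j) for i in k for j in k),key=score)
    return np.array(c),score(c)
E
python3 - <<'E'
from fit import *
im=cv2.imread("pics/top0.png")[...,::-1]; sc=cv2.imread("pics/scene0.png")[...,::-1]
for n,uv,r,z,k in (("seat_m",(263.6,205),.0315,.013,"c"),("seat_s",(269,257.7),.025,.013,"c"),("seat_l",(327,249),.039,.013,"c"),("seat_xl",(366.4,202),.047,.013,"c"),
 ("L",(312.4,198),.025,.024,"v"),("M",(312,196.5),.0175,.048,"v"),("XL",(381.5,254.7),.033,.024,"v"),("S",(381,254),.011,.048,"v")):
    c,s=circ("top",im,uv,r,z,4,k); print(n,c.round(4),round(s,1))
for n,uv,r,z,k in (("seat_m",(180+180/2.5,180+292/2.5),.0315,.013,"c"),("seat_s",(180+333/2.5,180+346/2.5),.025,.013,"c"),("seat_xl",(180+369/2.5,180+125/2.5),.047,.013,"c"),("M",(180+259/2.5,180+160/2.5),.0175,.048,"v"),("L",(180+262/2.5,180+190/2.5),.025,.024,"v")):
    c,s=circ("scene",sc,uv,r,z,4,k); print("scene",n,c.round(4),round(s,1))
o=ctrl.get_obs();print(o["time_s"],o["ee_pos"],o["eef_rot"],o["grip_width"],o["force"])
a=im[225:285,345:425,::-1];cv2.imwrite("pics/xl.png",cv2.resize(a,None,fx=8,fy=8,interpolation=2))
E
```

```text
Traceback (most recent call last):
  File "fit.py", line 15, in circ
    k=range(-3,4); c=max(((c[0]+st*i,c[1]+st*j) for i in k for j in k),key=score)
                     ~~~^^^^^^^^^^^^^^^^^^^^^^^^^^^^^^^^^^^^^^^^^^^^^^^^^^^^^^^^^
  File "fit.py", line 10, in score
    P=np.array([proj(cam,[c[0]+(r+dr)*np.cos(t),c[1]+(r+dr)*np.sin(t),z]) for t in th]).astype(np.float32)
                ~~~~^^^^^^^^^^^^^^^^^^^^^^^^^^^^^^^^^^^^^^^^^^^^^^^^^^^^^
  File "h.py", line 11, in proj
    m=ctrl.camera_model(cam);K=np.array(m["intrinsics"]);c=np.array(m["R"])@np.array(X)+np.array(m["t"])
ValueError: time passes only in moves, steps and waits
```

```bash
sed -i 's/ctrl\.camera_model(cam)/model(cam)/' h.py; sed -i '2a import functools\n@functools.lru_cache\ndef model(c): return ctrl.camera_model(c)' h.py
cat > m1.py <<'E'
from fit import *
im=cv2.imread("pics/top0.png")[...,::-1]; sc=cv2.imread("pics/scene0.png")[...,::-1]
for n,uv,r,z,k in (("seat_m",(263.6,205),.0315,.013,"c"),("seat_s",(269,257.7),.025,.013,"c"),("seat_l",(327,249),.039,.013,"c"),("seat_xl",(366.4,202),.047,.013,"c"),
 ("L",(312.4,198),.025,.024,"v"),("M",(312,196.5),.0175,.048,"v"),("XL",(381.5,254.7),.033,.024,"v"),("S",(381,254),.011,.048,"v")):
    c,s=circ("top",im,uv,r,z,4,k); print(n,c.round(4),round(s,1))
for n,uv,r,z,k in (("seat_m",(180+180/2.5,180+292/2.5),.0315,.013,"c"),("seat_s",(180+333/2.5,180+346/2.5),.025,.013,"c"),("seat_xl",(180+369/2.5,180+125/2.5),.047,.013,"c"),("M",(180+259/2.5,180+160/2.5),.0175,.048,"v"),("L",(180+262/2.5,180+190/2.5),.025,.024,"v")):
    c,s=circ("scene",sc,uv,r,z,4,k); print("scene",n,c.round(4),round(s,1))
o=ctrl.get_obs();print(o["time_s"],o["ee_pos"],o["eef_rot"],o["grip_width"],o["force"])
a=im[225:285,345:425,::-1];cv2.imwrite("pics/xl.png",cv2.resize(a,None,fx=8,fy=8,interpolation=2))
E
python3 m1.py
```

```text
seat_m [0.5607 0.3949] 58.8
seat_s [0.419  0.3806] 63.1
seat_l [0.4393 0.2255] 53.2
seat_xl [0.5645 0.1155] 56.0
L [0.5773 0.2619] 152.7
M [0.5819 0.2586] 82.5
XL [0.4212 0.0804] 161.5
S [0.408  0.1051] 65.5
scene seat_m [0.5574 0.4001] 59.6
scene seat_s [0.4156 0.385 ] 63.8
scene seat_xl [0.5617 0.12  ] 45.6
scene M [0.5779 0.2629] 135.1
scene L [0.5772 0.2641] 96.6
2.1 [0.21560536 0.5059829  0.20544373] [3.14157539e+00 3.37279928e-05 2.73880190e+00] 0.0942301004036707 [-0.87144034 -0.64604718  0.0934654 ]
```

View pics/xl.png

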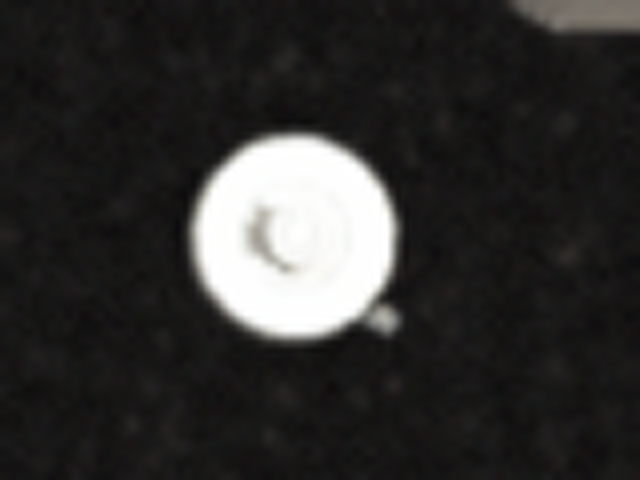

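The crop shows S on XL with its top centred near full-image px (382.7,253.7), slightly up-right of the XL centre (381.5,254.2). The fitter missed S, but XL is solid. The two cameras differ by about 4 mm, so I'll use the mean of both. First target is M.

Request:
step_arm(
  plan=[
    [[-14.38,-2.75,2.0,0,0,-3.847],[-14.38,-2.75,2.0,0,0,-3.847],[-14.38,-2.75,2.0,0,0,-3.847],[-14.38,-2.75,2.0,0,0,-3.847],[-14.38,-2.75,2.0,0,0,-3.847],[-14.38,-2.75,2.0,0,0,-3.847],[-14.38,-2.75,2.0,0,0,-3.847],[-14.38,-2.75,2.0,0,0,-3.847]],
  ],
  grip=1,
  squeeze=20,
)

```text
time_s: 2.77
ee_pos: [0.4822, 0.3265, 0.1617]
eef_rot: [3.141, 0.0, -3.142]
force: [0.4, 1.5, 0.6]
grip_width: 0.0942
grip_force: 0.0
```

Request:
step_arm(
  plan=[
    [[-3.26,-2.18,1.4,0,0,0],[-3.26,-2.18,1.4,0,0,0],[-3.26,-2.18,1.4,0,0,0],[-3.26,-2.18,1.4,0,0,0],[-3.26,-2.18,1.4,0,0,0]],
  ],
)

```text
time_s: 3.18
ee_pos: [0.5791, 0.261, 0.1183]
eef_rot: [-3.141, -0.002, 3.139]
force: [-1.2, 0.5, -0.1]
grip_width: 0.0937
grip_force: 0.0
```

```bash
python3 - <<'E'
from fit import *
o=ctrl.get_obs();print(o["time_s"],o["ee_pos"],o["eef_rot"])
for c in("scene","top"):
    im=ctrl.camera(c);cv2.imwrite(f"pics/{c}1.png",im[...,::-1])
a=cv2.imread("pics/scene1.png")[150:350,210:450];cv2.imwrite("pics/s1c.png",cv2.resize(a,None,fx=3,fy=3,interpolation=2))
E
```

```text
3.1833 [0.57912584 0.26104299 0.11832464] [-3.14081383e+00 -2.10302986e-03  3.13895154e+00]
```

View pics/s1c.png

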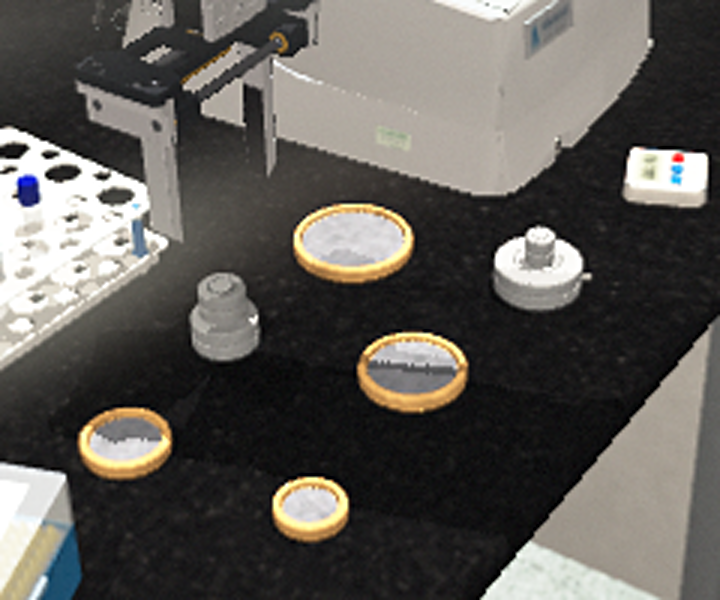

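Everything is clear of the arm now: seat L near px (347,273), XL top near (390,237), S top near (390,228). Refit these.

```bash
python3 - <<'E'
from fit import *
sc=cv2.imread("pics/scene1.png")[...,::-1];tp=cv2.imread("pics/top1.png")[...,::-1]
f=lambda x,y:(210+x/3,150+y/3)
for n,uv,r,z,k in (("seat_l",f(412,366),.039,.013,"c"),("seat_s",f(311,504),.025,.013,"c"),("seat_xl",f(353,240),.047,.013,"c"),("seat_m",f(125,438),.0315,.013,"c"),("XL",f(539,262),.033,.024,"v"),("S",f(539,234),.011,.048,"v"),("M",f(222,284),.0175,.048,"v")):
    c,s=circ("scene",sc,uv,r,z,4,k); print(n,c.round(4),round(s,1),atz("scene",uv,z).round(4))
print(atz("top",(382.7,253.7),.048))
o=ctrl.get_obs();p=o["ee_pos"]
print(o["force"])
E
```

```text
seat_l [0.4382 0.2292] 67.9 [0.4372 0.2292 0.013 ]
seat_s [0.4155 0.3856] 64.1 [0.4155 0.3836 0.013 ]
seat_xl [0.5616 0.12  ] 48.0 [0.5596 0.122  0.013 ]
seat_m [0.5586 0.3986] 68.9 [0.5576 0.3986 0.013 ]
XL [0.42   0.0816] 123.8 [0.417  0.0846 0.024 ]
S [0.4188 0.0835] 117.7 [0.4188 0.0835 0.048 ]
M [0.5777 0.2634] 60.3 [0.5787 0.2604 0.048 ]
[0.41972994 0.0796545  0.048     ]
[0.09376288 0.5028484  0.14771045]
```

Request:
step_arm(
  plan=[
    [[0,0,1.0,0,0,0],[0,0,1.8,0,0,0],[0,0,2.4,0,0,0],[0,0,2.7,0,0,0],[0,0,2.8,0,0,0],[0,0,2.8,0,0,0],[0,0,2.8,0,0,0]],
  ],
)

```text
time_s: 3.87
ee_pos: [0.5789, 0.2632, 0.0373]
eef_rot: [3.141, 0.002, -3.141]
force: [-0.2, 0.9, 1.2]
grip_width: 0.094
grip_force: 0.0
```

Request:
step_arm(
  plan=[
    [[0,0,0,0,0,0],[0,0,0,0,0,0],[0,0,0,0,0,0],[0,0,0,0,0,0],[0,0,0,0,0,0],[0,0,0,0,0,0],[0,0,0,0,0,0],[0,0,0,0,0,0]],
  ],
  grip=0.25,
)

```text
time_s: 4.53
ee_pos: [0.5785, 0.2625, 0.0358]
eef_rot: [-3.142, -0.0, -3.142]
force: [0.2, -0.0, -0.7]
grip_width: 0.0437
grip_force: 0.0
```

Request:
step_arm(
  plan=[
    [[0,0,0.05,0,0,0],[0,0,0.05,0,0,0],[0,0,0.05,0,0,0],[0,0,0.05,0,0,0],[0,0,0.05,0,0,0],[0,0,0.05,0,0,0]],
  ],
  grip=0,
)

```text
time_s: 5.03
ee_pos: [0.5784, 0.2625, 0.0342]
eef_rot: [-3.141, -0.0, -3.142]
force: [0.2, 1.0, -1.9]
grip_width: 0.0343
grip_force: 20.0
```

```bash
python3 - <<'E'
from h import *
for i in range(4):
    o=ctrl.get_obs();print(o["ee_pos"].round(4),o["grip_width"],o["grip_force"],np.round(o["force"],1)); ctrl.camera("top")
E
```

```text
[0.5784 0.2625 0.0342] 0.03433447280553686 19.999912083148956 [ 0.2  1.  -1.9]
[0.5785 0.2625 0.0342] 0.034546667409179006 19.999725222587585 [ 0.1 -0.7 -0.7]
[0.5785 0.2625 0.0342] 0.03471105684548577 19.999851286411285 [-0.2 -0.1 -0.6]
[0.5785 0.2625 0.0343] 0.034542906628021945 19.999675154685974 [ 0.7  0.2 -0.9]
```

Request:
step_arm(
  plan=[
    [[0,0,-0.2,0,0,0],[0,0,-0.6,0,0,0],[0,0,-1.1,0,0,0],[0,0.3,-1.4,0,0,0],[0.1,1.0,-1.5,0,0,0],[0.3,1.8,-1.5,0,0,0],[0.5,2.6,-1.5,0,0,0],[0.65,3.4,-1.5,0,0,0]],
  ],
)

```text
time_s: 5.9
ee_pos: [0.5586, 0.3663, 0.0805]
eef_rot: [3.141, 0.001, -3.142]
force: [0.7, -0.1, -2.0]
grip_width: 0.0345
grip_force: 20.0
```

Request:
step_arm(
  plan=[
    [[0,0.6,0,0,0,0],[0,1.0,0.2,0,0,0],[0,1.12,0.6,0,0,0],[0,1.12,1.0,0,0,0],[0,1.12,1.4,0,0,0],[0,1.12,1.6,0,0,0],[0,1.12,1.6,0,0,0],[0,1.12,1.6,0,0,0]],
  ],
)

```text
time_s: 6.57
ee_pos: [0.5592, 0.3974, 0.031]
eef_rot: [-3.141, -0.001, 3.141]
force: [-0.3, 0.2, -1.5]
grip_width: 0.0339
grip_force: 20.0
```

Request:
step_arm(
  plan=[
    [[0,0,0.2,0,0,0],[0,0,0.32,0,0,0],[0,0,0.38,0,0,0],[0,0,0.42,0,0,0],[0,0,0.44,0,0,0],[0,0,0.44,0,0,0],[0,0,0.44,0,0,0]],
  ],
)

```text
time_s: 7.15
ee_pos: [0.5591, 0.3982, 0.0183]
eef_rot: [3.141, 0.0, -3.141]
force: [0.2, -0.4, -0.9]
grip_width: 0.0342
grip_force: 20.0
```

```bash
python3 - <<'E'
from h import *
im=ctrl.camera("scene");o=ctrl.get_obs();print(o["ee_pos"].round(4),o["grip_force"],np.round(o["force"],1))
a=im[230:350,190:350,::-1];cv2.imwrite("pics/s2c.png",cv2.resize(a,None,fx=4,fy=4,interpolation=2))
E
```

```text
[0.5591 0.3982 0.0183] 19.99983698129654 [-0.5 -0.1 -1.7]
```

View pics/s2c.png

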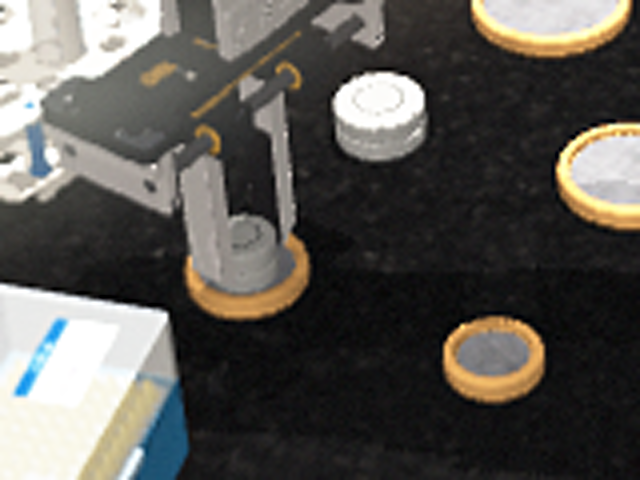

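M is inside its seat near px (250,296) and hangs at most about a millimetre above the floor. Touch down, then release.

Request:
step_arm(
  plan=[
    [[0,0,0.02,0,0,0],[0,0,0.04,0,0,0],[0,0,0.05,0,0,0],[0,0,0.05,0,0,0]],
  ],
)

```text
time_s: 7.53
ee_pos: [0.5592, 0.3983, 0.0181]
eef_rot: [3.141, 0.001, -3.141]
force: [-4.4, -3.7, 10.2]
grip_width: 0.0344
grip_force: 20.0
```

Request:
step_arm(
  plan=[
    [[0,0,0,0,0,0],[0,0,0,0,0,0],[0,0,0,0,0,0],[0,0,0,0,0,0]],
  ],
  grip=0.55,
)

```text
time_s: 7.87
ee_pos: [0.559, 0.3981, 0.0165]
eef_rot: [-3.142, -0.0, -3.142]
force: [-0.3, 0.3, -0.4]
grip_width: 0.0515
grip_force: 0.0
```

Request:
step_arm(
  plan=[
    [[0,0,-0.3,0,0,0],[0,0,-1.0,0,0,0],[0,0,-2.0,0,0,0],[0,0,-2.5,0,0,0],[0,0,-2.5,0,0,0]],
  ],
)

```text
time_s: 8.28
ee_pos: [0.5605, 0.3991, 0.0967]
eef_rot: [3.138, 0.006, -3.141]
force: [0.3, -0.3, -0.2]
grip_width: 0.0516
grip_force: 0.0
```

Request:
step_arm(
  plan=[
    [[0,-0.8,0,0,0,0],[-0.2,-2.0,0,0,0,0],[-0.4,-3.2,0,0,0,0],[-0.63,-4.2,0,0,0,0],[-0.63,-4.5,0.3,0,0,0],[-0.63,-4.5,0.7,0,0,0],[-0.63,-4.5,0.9,0,0,0],[-0.63,-4.5,0.9,0,0,0]],
  ],
  grip=1,
)

```text
time_s: 8.95
ee_pos: [0.5766, 0.264, 0.0621]
eef_rot: [-3.14, -0.003, -3.141]
force: [0.6, 0.9, -0.3]
grip_width: 0.0938
grip_force: 0.0
```

```bash
python3 - <<'E'
from fit import *
a=ctrl.camera("scene");b=ctrl.camera("top");o=ctrl.get_obs();print(o["ee_pos"].round(4),o["grip_width"])
for c,im,uv in(("scene",a,(285,254.2)),("top",b,(312.4,198))):
    print(circ(c,im,uv,.025,.024,0,"v"))
for c,im in(("scene",a),("top",b)): print(circ(c,im,proj(c,[.559,.398,.032]),.0175,.032,0,"v"))
cv2.imwrite("pics/s3.png",cv2.resize(a[180:340,220:430,::-1],None,fx=3.5,fy=3.5,interpolation=2))
E
```

```text
[0.5774 0.2644 0.064 ] 0.09383643877984132
(array([0.57579715, 0.26467617]), np.float32(70.27288))
(array([0.56025315, 0.28288381]), np.float32(21.942406))
(array([0.559, 0.4  ]), np.float32(122.64527))
(array([0.568, 0.405]), np.float32(68.822586))
```

View pics/s3.png

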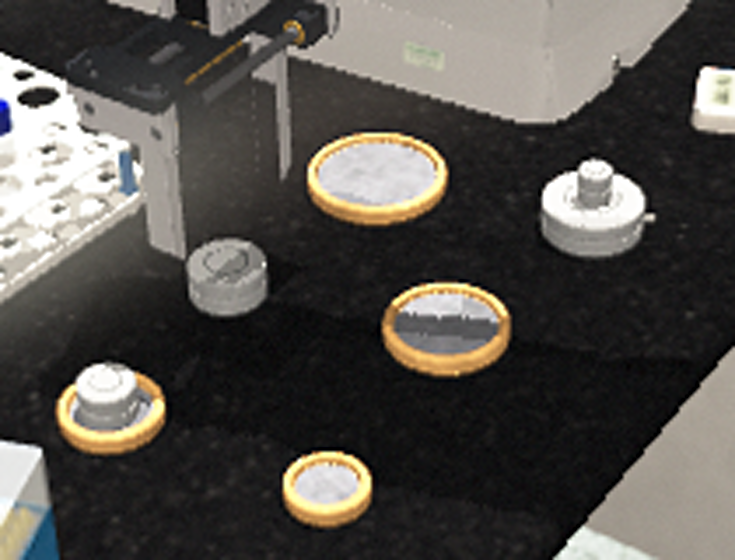

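M stands in its seat and L lies bare near px (285,259) between the fingers. Descend and grip L.

Request:
step_arm(
  plan=[
    [[0,0,0.5,0,0,0],[0,0,1.0,0,0,0],[0,0,1.4,0,0,0],[0,0,1.65,0,0,0],[0,0,1.75,0,0,0],[0,0,1.75,0,0,0],[0,0,1.75,0,0,0],[0,0,1.75,0,0,0]],
  ],
  squeeze=35,
)

```text
time_s: 9.72
ee_pos: [0.5784, 0.2634, 0.013]
eef_rot: [3.141, 0.001, -3.142]
force: [-0.1, 0.3, -0.3]
grip_width: 0.0945
grip_force: 0.0
```

Request:
step_arm(
  plan=[
    [[0,0,0,0,0,0],[0,0,0,0,0,0],[0,0,0,0,0,0],[0,0,0,0,0,0],[0,0,0,0,0,0],[0,0,0,0,0,0],[0,0,0,0,0,0],[0,0,0,0,0,0]],
  ],
  grip=0.4,
)

```text
time_s: 10.38
ee_pos: [0.5779, 0.2631, 0.0121]
eef_rot: [-3.141, -0.0, -3.142]
force: [-0.7, -1.4, 0.3]
grip_width: 0.0489
grip_force: 35.0
```

Request:
step_arm(
  plan=[
    [[0,0,0,0,0,0],[0,0,0,0,0,0],[0,0,0,0,0,0]],
  ],
  grip=0,
)

```text
time_s: 10.63
ee_pos: [0.5779, 0.2631, 0.0121]
eef_rot: [-3.141, -0.0, -3.141]
force: [0.2, -0.9, 1.0]
grip_width: 0.0494
grip_force: 35.0
```

Request:
step_arm(
  plan=[
    [[0,0,-0.2,0,0,0],[0,0,-0.6,0,0,0],[0,0,-1.1,0,0,0],[0.4,0,-1.5,0,0,0],[1.1,-0.2,-1.6,0,0,0],[2.0,-0.5,-1.6,0,0,0],[2.9,-0.8,-1.6,0,0,0],[3.7,-1.1,-1.6,0,0,0]],
  ],
)

```text
time_s: 11.3
ee_pos: [0.4654, 0.2298, 0.0609]
eef_rot: [3.141, 0.0, -3.141]
force: [-0.7, -0.6, -3.7]
grip_width: 0.0491
grip_force: 35.0
```

Request:
step_arm(
  plan=[
    [[0.6,-0.07,0,0,0,0],[0.9,-0.07,0.1,0,0,0],[0.96,-0.07,0.4,0,0,0],[0.96,-0.07,0.7,0,0,0],[0.96,-0.07,0.95,0,0,0],[0.96,-0.07,1.05,0,0,0],[0.96,-0.07,1.05,0,0,0],[0.96,-0.07,1.05,0,0,0]],
  ],
)

```text
time_s: 11.97
ee_pos: [0.4384, 0.228, 0.0282]
eef_rot: [-3.141, -0.001, 3.141]
force: [0.1, 0.1, -3.0]
grip_width: 0.0492
grip_force: 35.0
```

Request:
step_arm(
  plan=[
    [[0,0,0.1,0,0,0],[0,0,0.17,0,0,0],[0,0,0.22,0,0,0],[0,0,0.25,0,0,0],[0,0,0.27,0,0,0],[0,0,0.29,0,0,0],[0,0,0.29,0,0,0],[0,0,0.29,0,0,0]],
  ],
)

```text
time_s: 12.63
ee_pos: [0.4382, 0.2281, 0.0201]
eef_rot: [3.141, 0.0, -3.142]
force: [-0.2, -0.6, -0.3]
grip_width: 0.0494
grip_force: 35.0
```

```bash
python3 - <<'E'
from h import *
im=ctrl.camera("scene");o=ctrl.get_obs();print(o["ee_pos"].round(4),o["grip_force"],np.round(o["force"],1))
a=im[200:320,270:430,::-1];cv2.imwrite("pics/s4c.png",cv2.resize(a,None,fx=4,fy=4,interpolation=2))
E
```

```text
[0.4382 0.2281 0.0201] 34.999757409095764 [-0.7 -0.8 -0.9]
```

View pics/s4c.png

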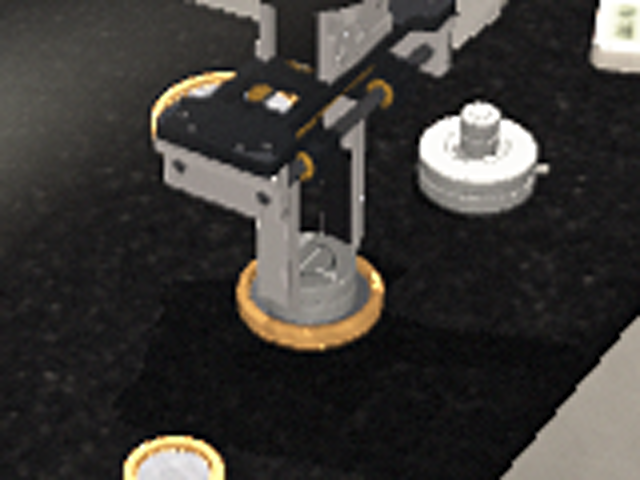

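L is centred in its seat near px (348,272), and the load has mostly gone off the wrist. Release, retract and go to S.

Request:
step_arm(
  plan=[
    [[0,0,0.02,0,0,0],[0,0,0.03,0,0,0],[0,0,0.03,0,0,0]],
  ],
)

```text
time_s: 12.93
ee_pos: [0.4383, 0.2281, 0.02]
eef_rot: [3.142, 0.0, -3.142]
force: [-6.2, -3.3, 13.2]
grip_width: 0.0489
grip_force: 35.0
```

Request:
step_arm(
  plan=[
    [[0,0,0,0,0,0],[0,0,0,0,0,0],[0,0,0,0,0,0],[0,0,0,0,0,0]],
  ],
  grip=0.7,
)

```text
time_s: 13.27
ee_pos: [0.4382, 0.2281, 0.0191]
eef_rot: [3.141, 0.0, -3.142]
force: [-0.6, -0.4, 0.3]
grip_width: 0.0655
grip_force: 0.0
```

Request:
step_arm(
  plan=[
    [[0,0,-0.3,0,0,0],[0,0,-1.0,0,0,0],[0,0,-2.0,0,0,0],[0,0,-2.8,0,0,0],[0.1,-0.8,-2.8,0,0,0],[0.3,-2.0,-2.8,0,0,0],[0.5,-3.2,-2.8,0,0,0],[0.64,-4.2,-2.8,0,0,0]],
  ],
)

```text
time_s: 13.93
ee_pos: [0.4183, 0.1005, 0.1037]
eef_rot: [-3.142, 0.001, -3.141]
force: [0.6, 0.3, -0.5]
grip_width: 0.0655
grip_force: 0.0
```

Request:
step_arm(
  plan=[
    [[0,-0.5,0,0,0,0],[0,-0.67,0,0,0,0],[0,-0.67,0,0,0,0],[0,-0.67,0,0,0,0]],
  ],
)

```text
time_s: 14.27
ee_pos: [0.4192, 0.0825, 0.1033]
eef_rot: [3.141, 0.0, 3.141]
force: [0.3, 0.2, 0.3]
grip_width: 0.0658
grip_force: 0.0
```

```bash
python3 - <<'E'
from fit import *
a=ctrl.camera("scene");b=ctrl.camera("top");o=ctrl.get_obs();print(o["ee_pos"].round(4),o["grip_width"])
print("S",circ("scene",a,(389.7,228),.011,.048,0,"v"))
print("L",circ("scene",a,proj("scene",[.438,.228,.032]),.025,.032,0,"v"))
cv2.imwrite("pics/s5.png",cv2.resize(a[180:340,220:430,::-1],None,fx=3.5,fy=3.5,interpolation=2))
E
```

```text
[0.4191 0.0828 0.1031] 0.06576303436142834
S (array([0.41871993, 0.08346584]), np.float32(48.542076))
L (array([0.438, 0.23 ]), np.float32(108.47664))
```

View pics/s5.png

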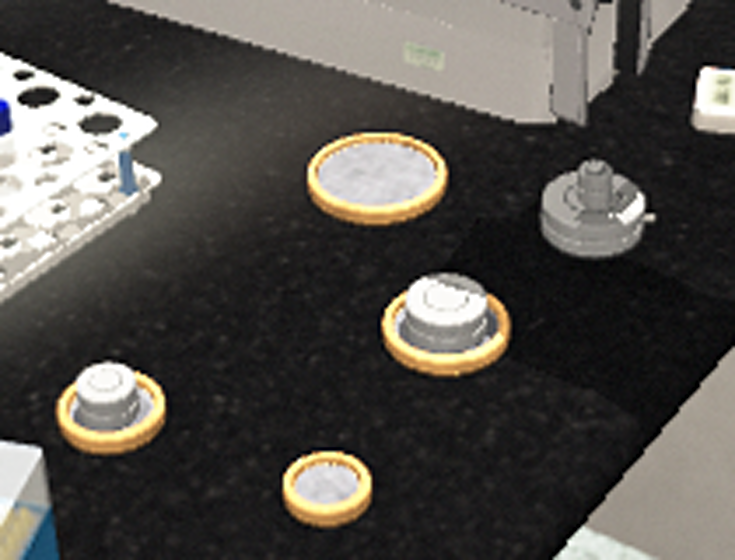

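L and M sit well in their seats; S is on XL near px (390,233). Grip S.

Request:
step_arm(
  plan=[
    [[0,0,0.8,0,0,0],[0,0,1.5,0,0,0],[0,0,2.0,0,0,0],[0,0,2.2,0,0,0],[0,0,2.26,0,0,0],[0,0,2.26,0,0,0],[0,0,2.26,0,0,0],[0,0,2.26,0,0,0]],
  ],
  squeeze=15,
  grip=0.4,
)

```text
time_s: 15.03
ee_pos: [0.4195, 0.0821, 0.036]
eef_rot: [3.141, 0.001, -3.141]
force: [-0.6, -0.6, -0.1]
grip_width: 0.0377
grip_force: 0.0
```

Request:
step_arm(
  plan=[
    [[0,0,0,0,0,0],[0,0,0,0,0,0],[0,0,0,0,0,0],[0,0,0,0,0,0],[0,0,0,0,0,0],[0,0,0,0,0,0]],
  ],
  grip=0,
)

```text
time_s: 15.53
ee_pos: [0.4191, 0.0819, 0.0355]
eef_rot: [3.142, 0.001, -3.142]
force: [-0.7, -0.6, 6.6]
grip_width: 0.0213
grip_force: 15.0
```

Request:
step_arm(
  plan=[
    [[0,0,-0.2,0,0,0],[0,0,-0.6,0,0,0],[0,0,-1.2,0,0,0],[0,0.3,-1.8,0,0,0],[0,1.0,-2.0,0,0,0],[0,2.0,-2.0,0,0,0],[0,3.1,-2.0,0,0,0],[0,4.2,-2.0,0,0,0]],
  ],
)

```text
time_s: 16.2
ee_pos: [0.4187, 0.2092, 0.0957]
eef_rot: [3.141, 0.0, 3.141]
force: [0.6, -0.6, -1.1]
grip_width: 0.0218
grip_force: 15.0
```

Request:
step_arm(
  plan=[
    [[0,1.1,0,0,0,0],[0,2.2,0,0,0,0],[0,3.3,0,0,0,0],[0,4.4,0,0,0,0],[0.07,5.3,0,0,0,0],[0.07,5.85,0,0,0,0],[0.07,5.85,0.4,0,0,0],[0.07,5.85,0.9,0,0,0]],
  ],
)

```text
time_s: 16.87
ee_pos: [0.4168, 0.3841, 0.0682]
eef_rot: [3.141, 0.001, -3.14]
force: [0.2, -0.3, -0.6]
grip_width: 0.0212
grip_force: 15.0
```

Request:
step_arm(
  plan=[
    [[0,0,0.3,0,0,0],[0,0,0.5,0,0,0],[0,0,0.6,0,0,0],[0,0,0.6,0,0,0],[0,0,0.6,0,0,0]],
  ],
)

```text
time_s: 17.28
ee_pos: [0.4171, 0.3833, 0.0506]
eef_rot: [3.141, 0.0, 3.141]
force: [-0.3, -0.4, -0.5]
grip_width: 0.0219
grip_force: 15.0
```

Request:
step_arm(
  plan=[
    [[0,0,0.4,0,0,0],[0,0,0.7,0,0,0],[0,0,0.88,0,0,0],[0,0,0.95,0,0,0],[0,0,0.99,0,0,0],[0,0,1.02,0,0,0],[0,0,1.02,0,0,0],[0,0,1.02,0,0,0]],
  ],
)

```text
time_s: 17.95
ee_pos: [0.4169, 0.3836, 0.0199]
eef_rot: [3.141, 0.0, -3.141]
force: [0.0, 0.2, -0.1]
grip_width: 0.0215
grip_force: 15.0
```

```bash
python3 - <<'E'
from h import *
im=ctrl.camera("scene");o=ctrl.get_obs();print(o["ee_pos"].round(4),o["grip_force"],np.round(o["force"],1))
a=im[240:360,240:400,::-1];cv2.imwrite("pics/s6c.png",cv2.resize(a,None,fx=4,fy=4,interpolation=2))
E
```

```text
[0.417  0.3835 0.0199] 14.999881088733673 [ 1.3 -0.2 -1. ]
```

View pics/s6c.png

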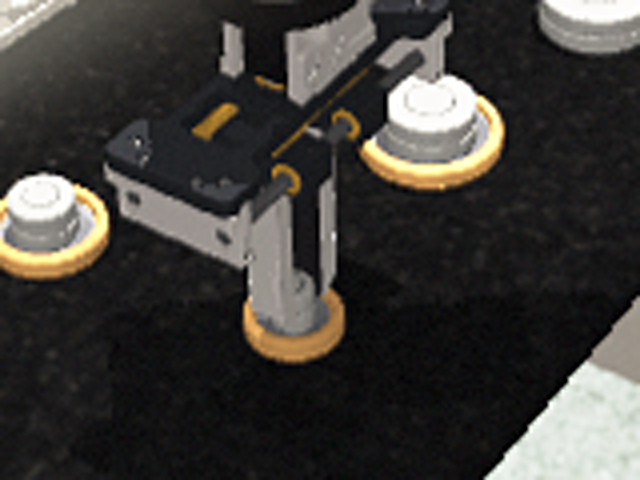

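S is in its seat near px (313,320). Release it and retract.

Request:
step_arm(
  plan=[
    [[0,0,0.02,0,0,0],[0,0,0.03,0,0,0],[0,0,0.03,0,0,0]],
  ],
)

```text
time_s: 18.25
ee_pos: [0.417, 0.3836, 0.0195]
eef_rot: [3.141, 0.001, -3.142]
force: [-0.9, -2.8, 7.4]
grip_width: 0.0214
grip_force: 15.0
```

Request:
step_arm(
  plan=[
    [[0,0,0,0,0,0],[0,0,0,0,0,0],[0,0,0,0,0,0],[0,0,0,0,0,0]],
  ],
  grip=0.42,
)

```text
time_s: 18.58
ee_pos: [0.4168, 0.3834, 0.0187]
eef_rot: [-3.142, -0.0, -3.142]
force: [0.1, -0.5, 0.3]
grip_width: 0.039
grip_force: 0.0
```

Request:
step_arm(
  plan=[
    [[0,0,-0.3,0,0,0],[0,0,-1.0,0,0,0],[0,0,-2.0,0,0,0],[0,0,-3.0,0,0,0],[0,0,-3.2,0,0,0],[0,0,-3.2,0,0,0]],
  ],
)

```text
time_s: 19.08
ee_pos: [0.4177, 0.3841, 0.1175]
eef_rot: [3.139, 0.004, -3.142]
force: [0.3, -0.4, -0.4]
grip_width: 0.0395
grip_force: 0.0
```

Request:
step_arm(
  plan=[
    [[0,-1.0,0,0,0,1],[0,-2.0,0,0,0,2],[0,-3.0,0,0,0,3],[0,-4.0,0,0,0,4],[0,-5.0,0,0,0,5],[0,-6.0,0,0,0,6],[0,-7.0,0,0,0,7],[0,-7.5,0,0,0,7.5]],
  ],
  grip=1,
)

```text
time_s: 19.75
ee_pos: [0.416, 0.1559, 0.1137]
eef_rot: [-3.14, -0.001, 2.349]
force: [-0.6, 0.8, 0.0]
grip_width: 0.0892
grip_force: 0.0
```

Request:
step_arm(
  plan=[
    [[0,0,0,0,0,1],[0,0,0,0,0,2],[0,0,0,0,0,3],[0,0,0,0,0,4],[0,0,0,0,0,5],[0,0,0,0,0,6],[0,0,0,0,0,7],[0,0,0,0,0,7.5]],
  ],
)

```text
time_s: 20.42
ee_pos: [0.4162, 0.1583, 0.1136]
eef_rot: [-3.14, 0.001, 1.565]
force: [0.2, 0.2, -0.3]
grip_width: 0.094
grip_force: 0.0
```

Request:
step_arm(
  plan=[
    [[-0.9,0.05,0,0,0,0],[-1.8,0.1,0,0,0,0],[-2.4,0.13,0.3,0,0,0],[-2.56,0.13,0.8,0,0,0],[-2.56,0.13,1.4,0,0,0],[-2.56,0.13,1.8,0,0,0],[-2.56,0.13,1.8,0,0,0],[-2.56,0.13,1.8,0,0,0]],
  ],
  squeeze=50,
)

```text
time_s: 21.08
ee_pos: [0.4201, 0.0816, 0.06]
eef_rot: [-3.139, 0.0, 1.571]
force: [-0.7, 0.8, 0.2]
grip_width: 0.0939
grip_force: 0.0
```

```bash
python3 - <<'E'
from fit import *
a=ctrl.camera("scene");b=ctrl.camera("top");o=ctrl.get_obs();print(o["ee_pos"].round(4),o["grip_width"])
print("XL",circ("scene",a,(389.7,237.3),.033,.024,0,"v"))
print("S",circ("scene",a,proj("scene",[.417,.3835,.032]),.011,.032,0,"v"))
cv2.imwrite("pics/s7.png",cv2.resize(a[170:350,220:460,::-1],None,fx=3.3,fy=3.3,interpolation=2))
E
```

```text
[0.4209 0.0817 0.0611] 0.09413858131325537
XL (array([0.42001881, 0.0824905 ]), np.float32(108.14201))
S (array([0.416 , 0.3845]), np.float32(121.85511))
```

View pics/s7.png

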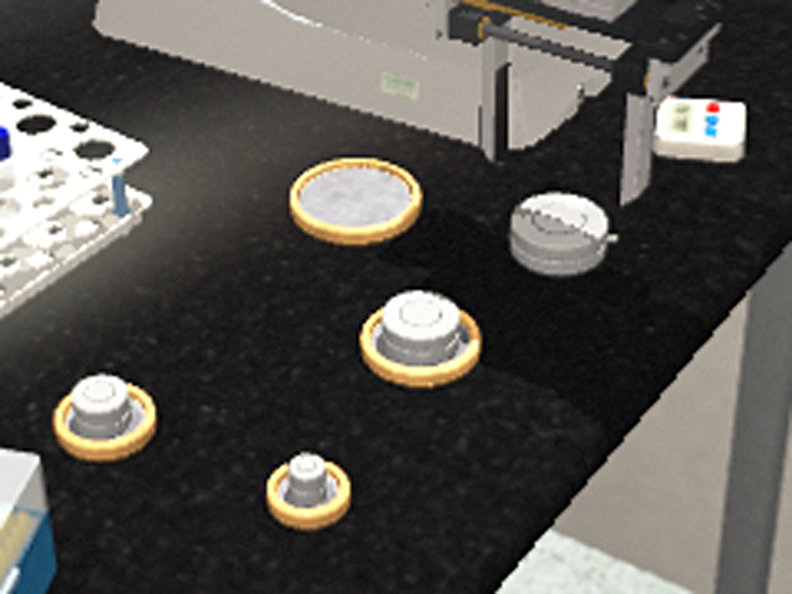

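S, M and L are all seated; XL is bare near px (389,237), with a small peg-like thing at px (406,242). I'll locate it before closing near it.

```bash
python3 - <<'E'
from h import *
o1,d1=ray("top",(392.8,264.6));o2,d2=ray("scene",(405.6,241.9))
s=np.linalg.lstsq(np.c_[d1,-d2],o2-o1,rcond=None)[0];print(o1+d1*s[0],o2+d2*s[1])
print(ctrl.get_obs()["ee_pos"])
E
```

```text
[ 0.39405852  0.04818547 -0.00183677] [ 0.39462755  0.04845541 -0.00183099]
[0.42086999 0.0817418  0.06111299]
```

It is a flat speck on the worktop at (0.394, 0.048), clear of the finger paths. Grip XL.

Request:
step_arm(
  plan=[
    [[0,0,0.5,0,0,0],[0,0,1.0,0,0,0],[0,0,1.35,0,0,0],[0,0,1.55,0,0,0],[0,0,1.62,0,0,0],[0,0,1.62,0,0,0],[0,0,1.62,0,0,0],[0,0,1.62,0,0,0]],
  ],
)

```text
time_s: 21.85
ee_pos: [0.4212, 0.0817, 0.0128]
eef_rot: [3.14, -0.0, 1.571]
force: [-0.4, 0.2, -0.0]
grip_width: 0.0938
grip_force: 0.0
```

Request:
step_arm(
  plan=[
    [[0,0,0,0,0,0],[0,0,0,0,0,0],[0,0,0,0,0,0],[0,0,0,0,0,0],[0,0,0,0,0,0],[0,0,0,0,0,0],[0,0,0,0,0,0],[0,0,0,0,0,0]],
  ],
  grip=0.4,
)

```text
time_s: 22.52
ee_pos: [0.4208, 0.0816, 0.0122]
eef_rot: [3.141, 0.0, 1.571]
force: [0.0, -0.6, 2.4]
grip_width: 0.0647
grip_force: 50.0
```

Request:
step_arm(
  plan=[
    [[0,0,-0.15,0,0,0],[0,0,-0.5,0,0,0],[0,0,-1.0,0,0,0],[0.3,0,-1.5,0,0,0],[0.8,0.3,-1.6,0,0,0],[1.1,0.9,-1.6,0,0,0],[1.22,1.7,-1.6,0,0,0],[1.22,2.5,-1.6,0,0,0]],
  ],
)

```text
time_s: 23.18
ee_pos: [0.4961, 0.1191, 0.0602]
eef_rot: [-3.141, 0.0, 1.572]
force: [0.6, 0.5, -4.1]
grip_width: 0.0651
grip_force: 50.0
```

Request:
step_arm(
  plan=[
    [[0,0.8,0,0,0,0],[0,1.5,0,0,0,0],[0,2.0,0,0,0,0],[0,2.24,0,0,0,0],[0,2.24,0.3,0,0,0],[0,2.24,0.6,0,0,0],[0,2.24,0.8,0,0,0],[0,2.24,0.8,0,0,0]],
  ],
)

```text
time_s: 23.85
ee_pos: [0.5611, 0.1182, 0.0341]
eef_rot: [-3.138, 0.0, 1.571]
force: [-0.6, 0.1, -4.8]
grip_width: 0.0648
grip_force: 50.0
```

Request:
step_arm(
  plan=[
    [[0,0,0,0,0,0],[0,0,0,0,0,0],[0,0,0,0,0,0]],
  ],
)

```text
time_s: 24.1
ee_pos: [0.563, 0.1183, 0.0366]
eef_rot: [3.141, -0.0, 1.571]
force: [-0.5, -0.2, -4.6]
grip_width: 0.0653
grip_force: 50.0
```

Request:
step_arm(
  plan=[
    [[0,0,0.2,0,0,0],[0,0,0.35,0,0,0],[0,0,0.44,0,0,0],[0,0,0.5,0,0,0],[0,0,0.53,0,0,0],[0,0,0.55,0,0,0],[0,0,0.55,0,0,0],[0,0,0.55,0,0,0]],
  ],
)

```text
time_s: 24.77
ee_pos: [0.563, 0.1183, 0.0202]
eef_rot: [3.141, -0.0, 1.571]
force: [-4.5, -0.7, 5.0]
grip_width: 0.0651
grip_force: 50.0
```

```bash
python3 - <<'E'
from h import *
im=ctrl.camera("scene");o=ctrl.get_obs();print(o["ee_pos"].round(4),o["grip_force"],np.round(o["force"],1))
a=im[170:290,250:410,::-1];cv2.imwrite("pics/s8c.png",cv2.resize(a,None,fx=4,fy=4,interpolation=2))
E
```

```text
[0.563  0.1183 0.0202] 50.002235770225525 [-4.3 -0.4  5.4]
```

View pics/s8c.png

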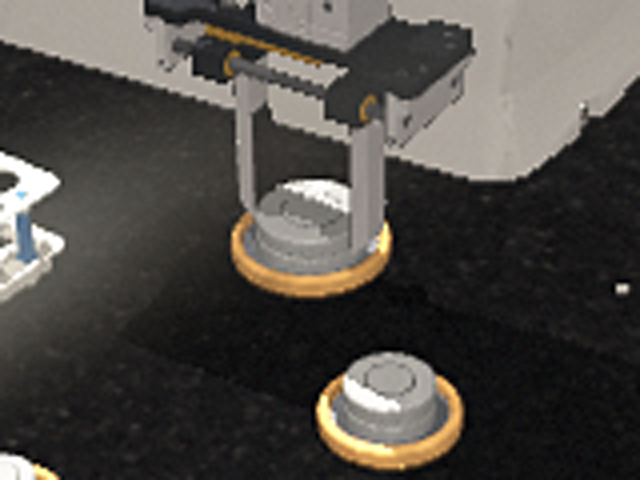

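XL is down and centred in its seat near px (328,232), with contact force showing; the speck stayed on the worktop. Release and retreat.

Request:
step_arm(
  plan=[
    [[0,0,0,0,0,0],[0,0,0,0,0,0],[0,0,0,0,0,0],[0,0,0,0,0,0]],
  ],
  grip=0.9,
)

```text
time_s: 25.15
ee_pos: [0.5631, 0.1183, 0.0197]
eef_rot: [3.141, -0.0, 1.571]
force: [0.5, -0.1, 0.5]
grip_width: 0.0841
grip_force: 0.0
```

Request:
step_arm(
  plan=[
    [[0,0,-0.3,0,0,0],[0,0,-1.0,0,0,0],[0,0,-2.0,0,0,0],[0,0,-3.0,0,0,0],[0,0,-4.0,0,0,0],[0,0,-5.0,0,0,0],[0,0,-5.0,0,0,0],[0,0,-5.0,0,0,0]],
  ],
)

```text
time_s: 25.82
ee_pos: [0.5636, 0.1183, 0.1717]
eef_rot: [3.138, -0.001, 1.571]
force: [-1.2, -0.3, -0.7]
grip_width: 0.0844
grip_force: 0.0
```

```bash
python3 - <<'E'
from fit import *
a=ctrl.camera("scene");o=ctrl.get_obs();print(o["ee_pos"].round(4),np.round(o["force"],1),o["time_s"])
for n,c,r,R in(("xl",[.562,.12],.033,.047),("l",[.438,.229],.025,.039),("m",[.558,.399],.0175,.0315),("s",[.4155,.3845],.011,.025)):
    w,_=circ("scene",a,proj("scene",c+[.032]),r,.032,0,"v");s,_=circ("scene",a,proj("scene",c+[.013]),R,.013,0,"c");print(n,w.round(4),s.round(4),np.linalg.norm(w-s).round(4))
cv2.imwrite("pics/s9.png",cv2.resize(a[170:350,200:460,::-1],None,fx=3,fy=3,interpolation=2))
E
```

```text
[0.5629 0.1182 0.17  ] [-0.2  0.6 -1. ] 25.8667
xl [0.561 0.119] [0.557 0.127] 0.0089
l [0.438 0.23 ] [0.434 0.235] 0.0064
m [0.56  0.399] [0.554 0.403] 0.0072
s [0.4165 0.3845] [0.4135 0.3885] 0.005
```

View pics/s9.png

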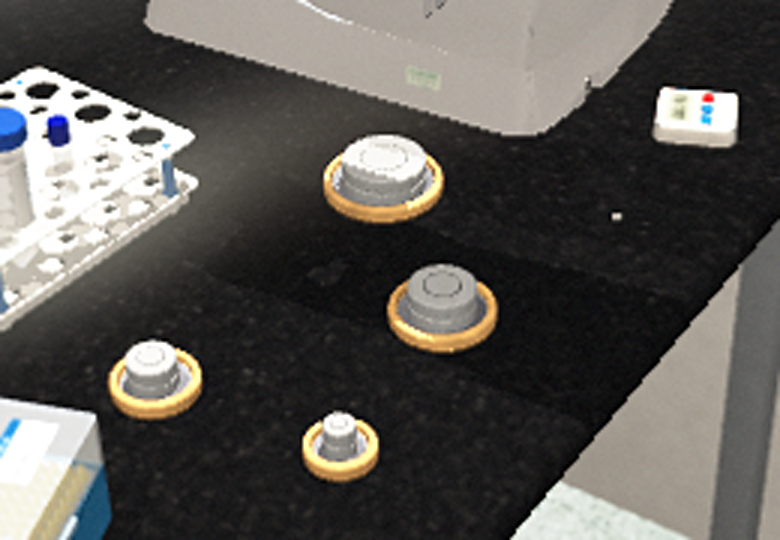

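All four weights stand flat inside their own seats. Against the empty-seat fits from the same camera, the offsets are 3 mm or less; the refits above are biased because the weights hide the rear rims. Hand in.

```bash
python3 -c "
from station import ctrl
print(ctrl.hand_in())"
```

```text
the job is handed in; nothing more can be done
None
```

All four weights were set flat in the seats of their own size, within about 3 mm of centre by camera fit, the timer and tip box were not touched, and the job was handed in at about 26 s; the hand-in returned no verdict.

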